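Shut and latch the sample bay's gate

ROBOT

A 7-joint arm with a two-finger parallel gripper is mounted at the origin on a cart in front of the work surface, level with it; the furniture and walls round the work are solid. World frame = base frame: x ahead of the robot, y to its left, z up, the work surface at z = 0. Lengths are in m, angles in rad, forces in N, time in s.
With the tool pointing down it reaches from about 0.4 to 0.875 m from the base axis. Payload 6.5 kg.
Tool frame: the origin (TCP) lies midway between the tips of the shut fingers; the grasp point (between the pads) lies r.grasp_offset behind it (r.grasp_offset is the distance from the TCP to the grasp point, in m); z points along the fingers, y is the line along which they close (so a half turn about z gives the same grasp; the last joint's range is limited). The gripper opens to 85 mm and grips with 20 to 120 N. Pads are 22 mm wide; open, the fingers measure 114 mm over their backs; the gripper's body (76 mm by 85 mm) begins 54 mm behind the grasp point. The pads swing forward as they close: fully open they stand 13 mm farther back than shut.
Start: joints at [1.046, 0.536, -0.004, 1.538, 0.003, 1.067, -0.071], TCP at [0.288, -0.583, 0.231] pointing down, gripper open.
Joint ranges: [-2.7, 2.7], [-0.37, 2.16], [-1.27, 1.26], [0.24, 2.4], [-1.31, 4.45], [0.19, 1.91], [-2.76, 2.76]. Speed limits (rad/s): [2.39, 2.39, 3.14, 3.14, 3.14, 3.14, 3.14].

INTERFACE

Orientations are given as a unit quaternion [w, x, y, z].
In Python, from workcell import r gives the robot as it stands.
- The arm moves only by the tool send_rows, never from a script. Its arguments are lists of equal length, an entry for each row: "fingers": the finger opening in cm, from 0 to 8.54; "slide": the shift along the tool's x, y, z in cm, a list of three; "rot": the turn, a rotation vector about the tool's x, y, z in degrees, a list of three. In form: {"fingers": [fingers, ...], "slide": [[x, y, z], ...], "rot": [[wx, wy, wz], ...]}. A call has 1 to 12 rows; each row is the pose to reach, as a shift and turn from the pose commanded when the call began, along the tool's axes at that moment; what a row does not reach only later rows make up. A row lasts 1/10 s, in which the tool goes at most 50 mm and 8.59 degrees, less where a joint would pass 70% of its speed; a pose out of reach is approached as far as the arm can. A call with a gripper value outside its range is refused whole. The fingers move at their own pace and stop on an object; "grip_force" is the grip in N (left out, the last holds). Time passes only in rows, so rows that repeat a pose let the fingers close. It gives the time, the measured TCP pose, the force, the opening and the grip force at its end, in the units of the state.
- r.get_obs(): the state, without advancing time (a new reading comes with each control period).
- r.camera(name): name is "scene" or "top"; returns a dict with "color" (384x512x3 uint8, red, green, blue), "z_map" (384x512 float32, m along the optical axis (not along the pixel's ray), 0 where there is no reading), "camera_matrix" (3x3 intrinsics, pixels), "rvec" (rotation vector, rad) and "tvec" (3), from world to camera coordinates, as OpenCV has them. Camera axes: x right, y down, z forward; pixel columns grow to the right and rows downward; lengths in m; the calibration is good to about 2 mm. A picture is of the moment at which its call begins.
- r.close_job(): hands the job in; it is judged then, once.
The state is a dict: "time_s": time; "joint_pos": joint angles; "joint_vel": joint speeds; "joint_efforts": joint torques, N m; "eef_pos": TCP position; "ee_rot": TCP orientation; "contact_force": force on the tool from outside, world axes, zero at the start; "moment": the same for the moment, N m; "finger_gap": opening from 0.0 (shut) to 1.0 (fully open); "finger_force": force on a finger pad.
Only numpy, scipy, OpenCV 4.12 (cv2) and the standard library are available. Lean on these libraries where they do the work, as an engineer would, in place of code of your own. Each camera call takes 0.05 s, during which the arm holds its last target. There are 200 camera calls.

TASK

Two small open-topped sample bays stand on the bench; one has been left with its gate standing open. Shut that gate and latch it: raise its drop bar by the black ball knob, swing the gate fully home with the bar above the catch, and let the bar drop down into the catch. Do not touch the other bay, whose gate is already latched.

Things in the scene. Friction and masses are not known exactly. Their poses are not given: they have to be found in the camera images.
- bay: The bay with the open gate: fixed open-topped pen, 120 mm deep, 185 wide, clear walls 84 mm high. Origin on the table under the gate's vertical hinge axis, at its front left corner; x points into the bay, y left. The shut gate runs along -y to a square catch post (14 mm wide, top z 98 mm) at y -170 mm.
- bay_catch (a point): The catch of the open gate: fixed U-bracket on the front of the catch post, open at the top; this point is the middle of its slot floor (z 76 mm). Axes as the bay. Slot 18 mm wide in x, bracket 14 mm long in y; front lip 5 mm thick, top 18 mm above the floor (z 94 mm), with no ramp: a lowered bar strikes it and stops the gate.
- bay_gate (a joint): Hinge of the open gate, rad: 0 = fully home, grows as it swings out towards the robot (limit 1.5), starts at 0.45 to 0.95; seen from above it closes counter-clockwise. Steel frame with upright rods, 10 mm thick, free edge 157 mm from the hinge axis, top z 100 mm. Moves with slight friction (0.03 N m) and stays where it is left; in the latched state it has up to 0.05 rad of play.
- bay_bar (a joint): Pivot of the drop bar on the gate, rad: 0 = level, on its stop; grows as the free end rises (limit 0.7); falls back by its weight (100 g). Steel strip 6 x 14 mm on the gate's outer side, 14 mm out from its middle plane; pivot 30 mm from the hinge axis, z 85 mm; free end at 185 mm. Clears the catch lip above 0.13 rad (0.25 is ample), lies on the lip top at 0.12, level when in the catch.
- bay_knob (a point): Centre of the black ball knob, 24 mm across, on an 8 mm stem on the bar. Bar level: z 130 mm, 135 mm from the hinge axis along the gate and 14 mm out from its middle plane, so 105 mm beyond and 45 mm above the bar's pivot; it moves in an arc about that (at 0.25 rad: 25 mm up, 14 mm nearer the hinge). Frame turns with gate and bar: x square to the gate, inward; -y along the bar to its free end.
- other_bay: The second bay, of the same build, with its gate shut and latched; stands to the left or right of the first. Origin and axes as for the first. To be left alone.

How it is judged:
By the outcome, as a careful person would: the job done as asked, in the order asked, and still so for the second after the job is handed in, with the robot touching nothing.
It also fails if it takes over 32 s, if anything falls off the work surface, if the arm or the gripper's body presses on something with over 40 N, if the wrist force passes 120 N, or if a joint passes its speed limit or range.

## Working session

There is one attempt and no reset: what is moved stays moved. The work goes in short steps, Python scripts to look and compute and a tool call to move; the robot and the scene stay as the last step left them, time stands still between calls to the robot, and variables do not carry over. Pictures are saved under pics/ and viewed, at most 10 in all, crops included, and the job is handed in when it is done.

Besides the shell and the picture viewer there is one more tool, called after "Call:" in YAML: its name, and indented under it one key for each argument. send_rows: Moves the arm, as the interface text tells. Its arguments: {"type":"object","properties":{"fingers":{"type":"array","items":{"type":"number"}},"slide":{"type":"array","items":{"type":"array","items":{"type":"number"}}},"rot":{"type":"array","items":{"type":"array","items":{"type":"number"}}},"grip_force":{"type":"number"}},"required":["fingers","slide","rot"]}

```bash
mkdir -p pics; cat > h.py <<'E'
import numpy as np, cv2
from workcell import r
def cam(n):
    c=r.camera(n); R=cv2.Rodrigues(np.array(c['rvec'],float))[0]; t=np.array(c['tvec'],float).ravel(); K=np.array(c['camera_matrix'])
    return c,K,R,t
def pts(c,K,R,t):
    z=c['z_map']; v,u=np.mgrid[:z.shape[0],:z.shape[1]]
    P=np.stack([(u-K[0,2])/K[0,0]*z,(v-K[1,2])/K[1,1]*z,z],-1)
    W=(P-t)@R; W[z==0]=np.nan; return W
def ray(u,v,K,R,t,h):
    d=R.T@np.array([(u-K[0,2])/K[0,0],(v-K[1,2])/K[1,1],1]); o=-R.T@t
    return o+d*(h-o[2])/d[2]
E
python3 - <<'E'
from h import *
for n in('scene','top'):
    c,K,R,t=cam(n); cv2.imwrite(f'pics/{n}0.png',cv2.resize(c['color'][:,:,::-1],(768,576),interpolation=cv2.INTER_CUBIC)); print(n,-R.T@t,K[0,0])
    W=pts(c,K,R,t); b=(c['color'].max(-1)<50)&(W[...,2]>.09)&(W[...,2]<.2)
    k,l,s,ce=cv2.connectedComponentsWithStats(b.astype(np.uint8))
    for i in range(1,k):
        if s[i,4]>15: print(s[i],ce[i],np.nanmedian(W[l==i],0))
print(r.grasp_offset, r.get_obs())
E
```

```text
scene [0.02803749 0.89850812 0.62489507] 407.41823643205305
[245 143   7   8  25] [247.84 146.4 ] [ 0.80685589 -0.43671481  0.10407773]
[252 145   7   6  23] [255.39130435 147.65217391] [ 0.78003396 -0.45199689  0.09772041]
[230 151  14   5  40] [235.875 153.325] [ 0.81134063 -0.35346738  0.09767496]
[295 165   6   5  24] [297.29166667 167.        ] [ 0.51672171 -0.26534813  0.13353649]
[ 425  219   69   66 1047] [451.57115568 264.69245463] [0.01604901 0.05772655 0.11132416]
[248 226   9   8  54] [252.24074074 229.51851852] [0.44076165 0.16839856 0.13567174]
top [ 0.40665749 -0.01293972  1.30455585] 462.2606826979758
[ 0 42 11  8 37] [ 4.72972973 45.64864865] [0.91425026 0.6573056  0.11135133]
[360  80   8   8  49] [363.75510204  83.36734694] [ 0.83467967 -0.31016861  0.09636205]
[424  85   6   9  23] [425.56521739  89.56521739] [ 0.80057914 -0.45452303  0.15265278]
[350 193   9   7  44] [354.09090909 196.18181818] [ 0.52309442 -0.2718995   0.13791545]
[180 219   8   8  45] [183.46666667 222.75555556] [0.44736437 0.15820173 0.13899516]
[224 374  39  10 234] [242.04700855 379.72222222] [0.06756659 0.00308746 0.12191627]
0.0187 {'time_s': 0.1, 'joint_pos': array([ 1.04580992,  0.53709615, -0.00442509,  1.53875613,  0.00260846,
        1.06731787, -0.07122384]), 'joint_vel': array([ 0.00151355, -0.00078381,  0.00128195, -0.00254234, -0.00048261,
       -0.00016701, -0.00187676]), 'joint_efforts': array([ 1.85366487e-03, -5.84567213e+01,  1.05158430e+00, -2.59777415e+01,
        1.26008660e-02,  4.56186215e-03,  6.03131480e-05]), 'eef_pos': array([ 0.28758614, -0.58228713,  0.23050421]), 'ee_rot': array([-7.47866259e-04,  9.73799670e-01,  2.27406213e-01, -2.41668799e-04]), 'contact_force': array([-0.21788612, -0.33862595, -0.2804623 ]), 'moment': array([ 0.00125155, -0.02131793,  0.03935202]), 'finger_force': 0.0, 'finger_gap': 0.9979966922826781}
```

View pics/top0.png

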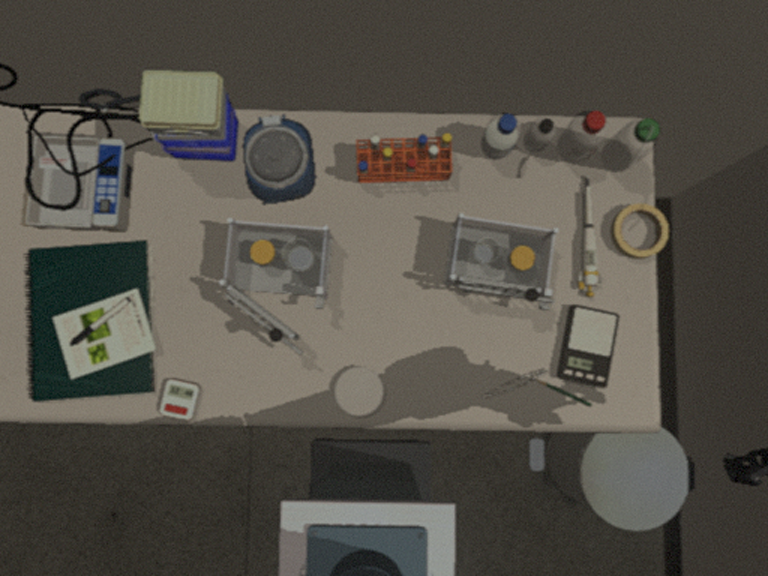

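View pics/scene0.png

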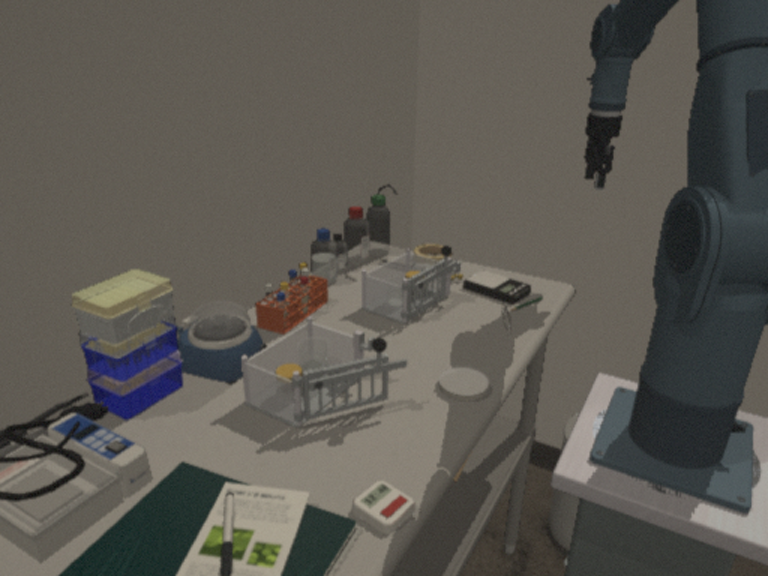

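The left bay at px (275,265) of the top view has its gate open, with the knob at (275,335). The right bay is latched, with its knob at (531,294). I'll zoom in on the left one.

```bash
python3 - <<'E'
from h import *
c,K,R,t=cam('top'); im=c['color'][:,:,::-1]
a=cv2.resize(im[135:245,135:235],None,fx=5.4,fy=5.4,interpolation=cv2.INTER_CUBIC)
a=cv2.convertScaleAbs(a,alpha=1.7)
cv2.imwrite('pics/crop.png',a)
for u,v,h in((183.5,222.8,.135),):
    print(ray(u,v,K,R,t,h))
c,K,R,t=cam('scene'); print(ray(252.2,229.5,K,R,t,.131),ray(252.2,229.5,K,R,t,.139))
E
```

```text
[0.44777377 0.15815447 0.135     ]
[0.44473461 0.16220191 0.131     ] [0.43798504 0.17412843 0.139     ]
```

View pics/crop.png

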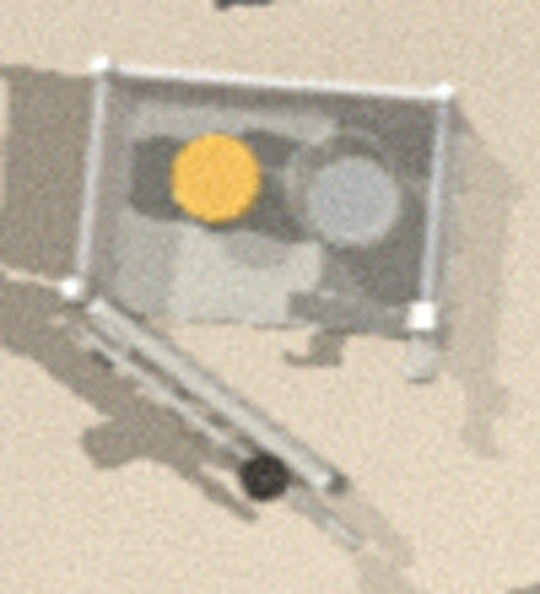

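The crop shows the hinge post top at (72,288), the catch post top at (421,316), the back posts at (101,66) and (443,93), the knob at (263,476), and the gate's top rail running from (95,305) to (338,484).

```bash
python3 - <<'E'
from h import *
c,K,R,t=cam('top')
def g(x,y,h): return ray((x+.5)/5.4+134.5,(y+.5)/5.4+134.5,K,R,t,h)
H=g(72,288,.098);C=g(421,316,.098);BL=g(101,66,.086);BR=g(443,93,.086);k=g(263,476,.130);a=g(95,305,.1);b=g(338,484,.1)
W=pts(c,K,R,t)
for n,p,q in(('H',H,(72,288)),('C',C,(421,316)),('BL',BL,(101,66)),('BR',BR,(443,93)),('k',k,(263,476)),('a',a,(95,305)),('b',b,(338,484))):
    print(n,p,W[int(q[1]/5.4+135),int(q[0]/5.4+135)])
print('HC',np.linalg.norm(H-C),'yaw of -y',np.degrees(np.arctan2(*(C-H)[[1,0]])), 'BLBR',np.linalg.norm(BL-BR),np.degrees(np.arctan2(*(BR-BL)[[1,0]])))
print('Hk',np.linalg.norm((H-k)[:2]),np.degrees(np.arctan2(*(k-H)[[1,0]]))+np.degrees(np.arctan2(14,135)),'rail',np.degrees(np.arctan2(*(b-a)[[1,0]])), 'Hb',np.linalg.norm(H-b))
o=r.get_obs(); Rt=__import__('scipy.spatial.transform',fromlist=['Rotation']).Rotation.from_quat(np.roll(o['ee_rot'],-1)); print(Rt.as_matrix().round(4))
E
```

```text
H [0.53859226 0.25991354 0.098     ] [0.53805072 0.25898719 0.10120392]
C [0.52809837 0.09022195 0.098     ] [0.52863811 0.09192117 0.09528116]
BL [0.65078266 0.25312037 0.086     ] [0.6490809  0.2525942  0.09191782]
BR [0.64049957 0.08347692 0.086     ] [0.63926138 0.08216493 0.08994092]
k [0.44808989 0.15940637 0.13      ] [0.44711274 0.1588225  0.1388915 ]
a [0.53029987 0.24798072 0.1       ] [0.53057102 0.24865293 0.09916863]
b [0.44596508 0.12765347 0.1       ] [0.44777417 0.13254779 0.06247286]
HC 0.17001575730968102 yaw of -y -93.53871704681418 BLBR 0.1699548200139595 -93.46878966409275
Hk 0.13524929515482167 -126.08104769701745 rail -125.02578617655179 Hb 0.16148226236325205
[[ 8.965e-01  4.430e-01 -4.000e-04]
 [ 4.430e-01 -8.965e-01  7.000e-04]
 [-1.000e-04 -8.000e-04 -1.000e+00]]
```

Everything checks: post spacing is 170 mm, knob radius is 135 mm, and the gate is open about 0.56 rad. I'll go over first at height.

Call:
send_rows:
  fingers: [8.5,8.5,8.5,8.5,8.5,8.5,8.5,8.5,8.5,8.5,8.5]
  slide:
    - [1.5,-1.3,-2]
    - [4.5,-3.9,-4]
    - [8,-6.9,-6]
    - [11.5,-9.9,-7]
    - [15,-12.9,-7]
    - [18.5,-15.9,-7]
    - [22,-18.9,-7]
    - [25.5,-21.9,-7]
    - [28.5,-24.5,-7]
    - [30.5,-26.3,-7]
    - [31.4,-27.1,-7]
  rot:
    - [0,0,0]
    - [0,0,-1]
    - [0,0,-4]
    - [0,0,-8]
    - [0,0,-12]
    - [0,0,-16]
    - [0,0,-20]
    - [0,0,-24]
    - [0,0,-26]
    - [0,0,-27.5]
    - [0,0,-28.2]

```text
time_s: 1.35
eef_pos: [0.4503, -0.1979, 0.3014]
ee_rot: [-0.0, 0.888, 0.46, 0.0]
contact_force: [0.0, -0.5, -0.8]
finger_gap: 0.993
finger_force: 0.0
```

```bash
cat > d.py <<'E'
from h import *; import sys
from scipy.spatial.transform import Rotation as Ro
o=r.get_obs(); M=Ro.from_quat(np.roll(o['ee_rot'],-1)).as_matrix(); np.set_printoptions(suppress=True,precision=4)
print(o['time_s'],o['eef_pos'],'F',o['contact_force'],'q',o['joint_pos'],'ff',o['finger_force'],o['finger_gap'])
print('yaw of tool y',np.degrees(np.arctan2(M[1,1],M[0,1])),'zaxis',M[:,2])
for a in sys.argv[1:]:
    p=np.array(eval(a)); print(p,'slide cm',(M.T@(p-o['eef_pos'])*100).round(2))
E
python3 d.py "[.4488,.158,.21]" "[.4488,.158,.1113]"
```

```text
1.35 [ 0.4503 -0.1979  0.3014] F [ 0.0425 -0.5315 -0.8237] q [ 0.5776  0.205  -0.2931  1.8507  0.0654  1.095  -0.3547] ff 0.0 0.9934157523457748
yaw of tool y -35.23693454367442 zaxis [ 0.0005  0.0006 -1.    ]
[0.4488 0.158  0.21  ] slide cm [ 28.98 -20.66   9.17]
[0.4488 0.158  0.1113] slide cm [ 28.97 -20.66  19.04]
```

Call:
send_rows:
  fingers: [7,6,6,6,6,6,6,6,6,6,6,6]
  slide:
    - [1.4,-1,0]
    - [4.2,-3,0]
    - [7.3,-5.2,0]
    - [10.6,-7.6,0]
    - [13.9,-9.9,0]
    - [17.3,-12.3,1]
    - [20.6,-14.7,3]
    - [23.7,-16.9,5]
    - [26.3,-18.8,7]
    - [28.2,-20.2,8.5]
    - [29,-20.7,9.2]
    - [29,-20.7,9.2]
  rot:
    - [0,0,0]
    - [0,0,0]
    - [0,0,0]
    - [0,0,0]
    - [0,0,0]
    - [0,0,0]
    - [0,0,0]
    - [0,0,0]
    - [0,0,0]
    - [0,0,0]
    - [0,0,0]
    - [0,0,0]

```text
time_s: 2.55
eef_pos: [0.4491, 0.1554, 0.2086]
ee_rot: [-0.0, 0.889, 0.458, -0.001]
contact_force: [-0.5, -0.7, 0.1]
finger_gap: 0.703
finger_force: 0.0
```

```bash
python3 d.py "[.4488,.158,.1115]"
```

```text
2.55 [0.4491 0.1554 0.2086] F [-0.4595 -0.6518  0.1101] q [ 0.0252  0.3193 -0.5366  1.9835  0.2069  0.8934 -1.239 ] ff 0.0 0.7026037937151205
yaw of tool y -35.46582597875929 zaxis [-0.0016 -0.0004 -1.    ]
[0.4488 0.158  0.1115] slide cm [ 0.2  -0.16  9.71]
```

Call:
send_rows:
  fingers: [6,6,6,6,6,6,2,2,2,2,2,2]
  grip_force: 25
  slide:
    - [0.2,-0.1,2]
    - [0.2,-0.1,5]
    - [0.2,-0.1,8]
    - [0.2,-0.1,9.3]
    - [0.2,-0.1,9.6]
    - [0.2,-0.1,9.6]
    - [0.2,-0.1,9.6]
    - [0.2,-0.1,9.6]
    - [0.2,-0.1,9.6]
    - [0.2,-0.1,9.6]
    - [0.2,-0.1,9.6]
    - [0.2,-0.1,9.6]
  rot:
    - [0,0,0]
    - [0,0,0]
    - [0,0,0]
    - [0,0,0]
    - [0,0,0]
    - [0,0,0]
    - [0,0,0]
    - [0,0,0]
    - [0,0,0]
    - [0,0,0]
    - [0,0,0]
    - [0,0,0]

```text
time_s: 3.75
eef_pos: [0.4503, 0.1579, 0.1142]
ee_rot: [0.0, 0.889, 0.458, 0.001]
contact_force: [-1.7, -1.3, 6.0]
finger_gap: 0.259
finger_force: 24.2
```

```bash
python3 d.py "[.4488,.158,.1115]"; python3 - <<'E'
from h import *
c,K,R,t=cam('scene'); cv2.imwrite('pics/g.png',cv2.convertScaleAbs(cv2.resize(c['color'][170:300,150:310,::-1],None,fx=4,fy=4),alpha=1.6))
E
```

```text
3.75 [0.4503 0.1579 0.1142] F [-1.7126 -1.3084  6.0386] q [-0.0452  0.4707 -0.4734  2.0541  0.3326  0.6883 -1.3536] ff 24.23658013343811 0.25939101827587446
yaw of tool y -35.50871017979483 zaxis [ 0.0014  0.0001 -1.    ]
[0.4488 0.158  0.1115] slide cm [-0.08 -0.13  0.27]
```

View pics/g.png

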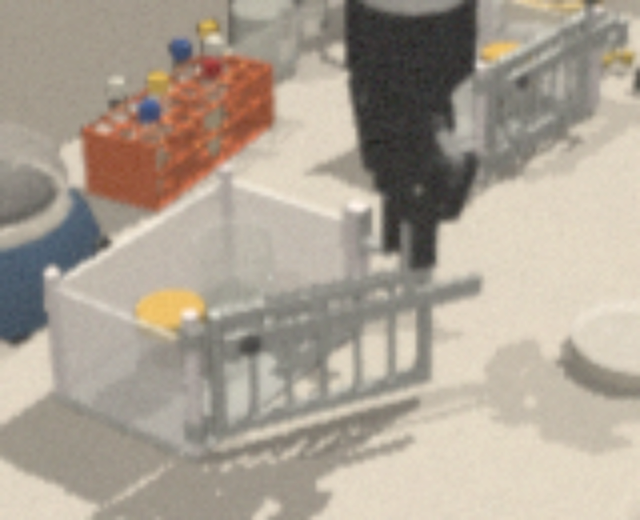

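The fingers hold the ball (gap about 22 mm). Next I'll lift it along the arc to about 0.3 rad.

Call:
send_rows:
  fingers: [2,2,2,2,2,2,2,2]
  slide:
    - [0.12,0,-0.3]
    - [0.24,0,-0.55]
    - [0.5,0,-1.0]
    - [0.8,0,-1.5]
    - [1.1,0,-2.0]
    - [1.45,0,-2.5]
    - [1.8,0,-2.9]
    - [1.8,0,-2.9]
  rot:
    - [0,0,0]
    - [0,0,0]
    - [0,0,0]
    - [0,0,0]
    - [0,0,0]
    - [0,0,0]
    - [0,0,0]
    - [0,0,0]

```text
time_s: 4.6
eef_pos: [0.4602, 0.1726, 0.1428]
ee_rot: [0.0, 0.889, 0.458, -0.0]
contact_force: [-1.1, -0.2, 0.1]
finger_gap: 0.26
finger_force: 24.7
```

```bash
python3 d.py; python3 - <<'E'
from h import *
c,K,R,t=cam('scene'); cv2.imwrite('pics/g2.png',cv2.convertScaleAbs(cv2.resize(c['color'][170:300,150:310,::-1],None,fx=4,fy=4),alpha=1.6))
# swing path: tool displacement in cm in axes at current yaw (tool x = towards hinge, y = inward)
H=np.array([.5386,.2599]); f=.3
L=.030+.0870; 
def k(psi):
    d=np.array([np.cos(psi),np.sin(psi)]); return H+L*d+.014*np.array([d[1],-d[0]])
p0=np.radians(-125.5); d=np.array([np.cos(p0),np.sin(p0)])
for a in (1,3,6,10,14,18,22,26,29,31,32,33,34):
    v=(k(p0+np.radians(a))-k(p0))*100; print(a,(v@-d).round(2),(v@np.array([-d[1],d[0]])).round(2))
E
```

```text
4.6 [0.4602 0.1726 0.1428] F [-1.0527 -0.2264  0.1005] q [-0.0484  0.445  -0.4953  2.0007  0.2998  0.7666 -1.3407] ff 24.65754121541977 0.2602823355986502
yaw of tool y -35.49628807752417 zaxis [-0.0001 -0.0003 -1.    ]
1 -0.02 0.2
3 -0.06 0.61
6 -0.08 1.23
10 -0.07 2.05
14 0.01 2.87
18 0.14 3.68
22 0.33 4.48
26 0.57 5.27
29 0.79 5.85
31 0.95 6.23
32 1.04 6.41
33 1.13 6.6
34 1.22 6.78
```

View pics/g2.png

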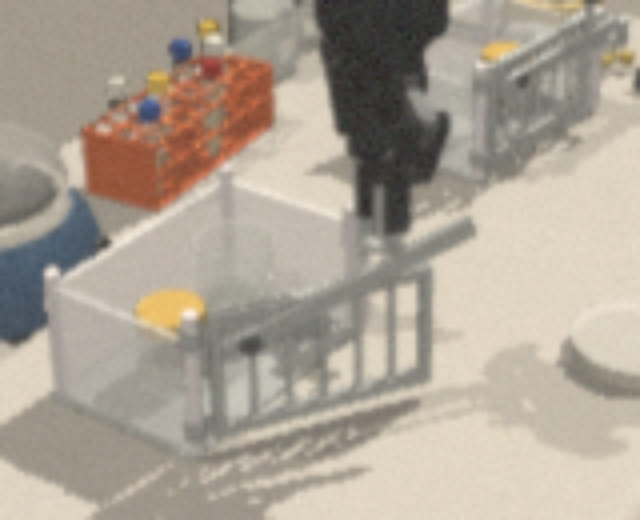

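The bar is raised to (475,228), clear of its level line. Now the swing.

Call:
send_rows:
  fingers: [2,2,2,2,2,2,2,2,2,2,2,2]
  slide:
    - [-0.02,0.2,0]
    - [-0.06,0.61,0]
    - [-0.08,1.23,0]
    - [-0.07,2.05,0]
    - [0.01,2.87,0]
    - [0.14,3.68,0]
    - [0.33,4.48,0]
    - [0.57,5.27,0]
    - [0.79,5.85,0]
    - [0.95,6.23,0]
    - [1.0,6.35,0]
    - [1.0,6.35,0]
  rot:
    - [0,0,-1]
    - [0,0,-3]
    - [0,0,-6]
    - [0,0,-10]
    - [0,0,-14]
    - [0,0,-18]
    - [0,0,-22]
    - [0,0,-26]
    - [0,0,-29]
    - [0,0,-31]
    - [0,0,-32]
    - [0,0,-32]

```text
time_s: 5.85
eef_pos: [0.5172, 0.1439, 0.1418]
ee_rot: [-0.001, 0.728, 0.685, -0.0]
contact_force: [-0.9, 1.9, -3.1]
finger_gap: 0.26
finger_force: 24.7
```

```bash
python3 d.py; python3 - <<'E'
from h import *
c,K,R,t=cam('scene'); a=cv2.resize(c['color'][170:300,150:310,::-1],None,fx=4,fy=4)
d,*_=cam('top'); b=cv2.resize(d['color'][135:245,135:235,::-1],(473,520))
cv2.imwrite('pics/g3.png',cv2.resize(cv2.convertScaleAbs(np.hstack([a,b]),alpha=1.6),(800,374)))
E
```

```text
5.85 [0.5172 0.1439 0.1418] F [-0.936   1.9073 -3.0872] q [ 0.1084  0.5404 -0.6015  1.8839  0.4003  0.8401 -0.7601] ff 24.707995355129242 0.260245913987487
yaw of tool y -3.5074542422221353 zaxis [-0.001   0.0006 -1.    ]
```

View pics/g3.png

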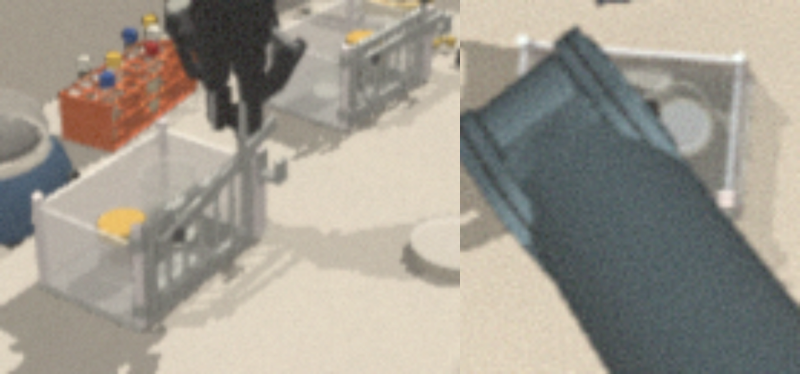

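The bar now stands above the bracket, and the gate is at the expected home position. I'll push inward slightly and check the force.

Call:
send_rows:
  fingers: [2,2,2]
  slide:
    - [0,0.15,0]
    - [0,0.3,0]
    - [0,0.3,0]
  rot:
    - [0,0,0]
    - [0,0,0]
    - [0,0,0]

```text
time_s: 6.25
eef_pos: [0.5174, 0.1434, 0.1412]
ee_rot: [-0.001, 0.728, 0.685, -0.003]
contact_force: [-8.1, 2.0, -2.8]
finger_gap: 0.258
finger_force: 24.9
```

It's at the home stop (8 N of resistance). I'll lower along the reverse arc.

Call:
send_rows:
  fingers: [2,2,2,2,2,2,2,2,2,2]
  slide:
    - [0,-0.1,0]
    - [-0.35,-0.15,0.4]
    - [-0.7,-0.2,0.9]
    - [-1.0,-0.2,1.4]
    - [-1.3,-0.2,1.9]
    - [-1.55,-0.2,2.35]
    - [-1.7,-0.2,2.6]
    - [-1.8,-0.2,2.8]
    - [-1.8,-0.2,2.9]
    - [-1.8,-0.2,2.9]
  rot:
    - [0,0,0]
    - [0,0,0]
    - [0,0,0]
    - [0,0,0]
    - [0,0,0]
    - [0,0,0]
    - [0,0,0]
    - [0,0,0]
    - [0,0,0]
    - [0,0,0]

```text
time_s: 7.25
eef_pos: [0.5164, 0.1263, 0.1141]
ee_rot: [-0.0, 0.728, 0.685, -0.001]
contact_force: [-8.7, 1.4, 9.0]
finger_gap: 0.26
finger_force: 25.8
```

```bash
python3 d.py
```

```text
7.25 [0.5164 0.1263 0.1141] F [-8.6708  1.3959  8.9975] q [ 0.1205  0.5734 -0.5771  1.9124  0.4328  0.783  -0.7574] ff 25.807096660137177 0.2600902918804659
yaw of tool y -3.4669023278802653 zaxis [-0.0015 -0.0005 -1.    ]
```

z is back at the grasp height of 0.114, so the bar is level. I'll release and rise.

Call:
send_rows:
  fingers: [6,6,6,6,6,6,6,6,6,6,6]
  slide:
    - [0,0,-0.1]
    - [0,0,-0.1]
    - [0,0,-0.1]
    - [0,0,-0.1]
    - [0,0,-0.1]
    - [0,0,-1]
    - [0,0,-3]
    - [0,0,-6]
    - [0,0,-10]
    - [0,0,-13]
    - [0,0,-14]
  rot:
    - [0,0,0]
    - [0,0,0]
    - [0,0,0]
    - [0,0,0]
    - [0,0,0]
    - [0,0,0]
    - [0,0,0]
    - [0,0,0]
    - [0,0,0]
    - [0,0,0]
    - [0,0,0]

```text
time_s: 8.35
eef_pos: [0.5191, 0.1265, 0.2572]
ee_rot: [0.001, 0.728, 0.685, 0.002]
contact_force: [0.7, 0.0, -0.2]
finger_gap: 0.704
finger_force: 0.0
```

```bash
python3 d.py; python3 - <<'E'
from h import *
c,K,R,t=cam('scene'); cv2.imwrite('pics/g4.png',cv2.convertScaleAbs(cv2.resize(c['color'][170:300,150:310,::-1],None,fx=4,fy=4),alpha=1.6))
W=pts(c,K,R,t); b=(c['color'].max(-1)<50)&(W[...,2]>.09)&(W[...,2]<.2)
k,l,s,ce=cv2.connectedComponentsWithStats(b.astype(np.uint8))
for i in range(1,k):
    if s[i,4]>15: print(s[i],ce[i],np.nanmedian(W[l==i],0),ray(*ce[i],K,R,t,.131))
E
```

```text
8.35 [0.5191 0.1265 0.2572] F [ 0.7126  0.0335 -0.1942] q [ 0.2107  0.3851 -0.6749  1.7925  0.2749  1.0534 -0.6258] ff 0.0 0.7036884680797908
yaw of tool y -3.498847650067242 zaxis [ 0.0056  0.0012 -1.    ]
[230 151  12   5  32] [235.90625 153.46875] [ 0.80933064 -0.35297826  0.09765653] [ 0.76283959 -0.27531624  0.131     ]
[295 164   6   6  26] [297.38461538 166.88461538] [ 0.51806942 -0.26588097  0.13342545] [ 0.519973   -0.27029592  0.131     ]
[232 213   8   8  47] [235.55319149 216.61702128] [0.50903556 0.1337876  0.13493838] [0.5131985 0.1276583 0.131    ]
[ 426  220   67   65 1016] [451.94488189 265.07480315] [0.01447026 0.05728154 0.11011797] [0.0096308  0.07659386 0.131     ]
```

View pics/g4.png

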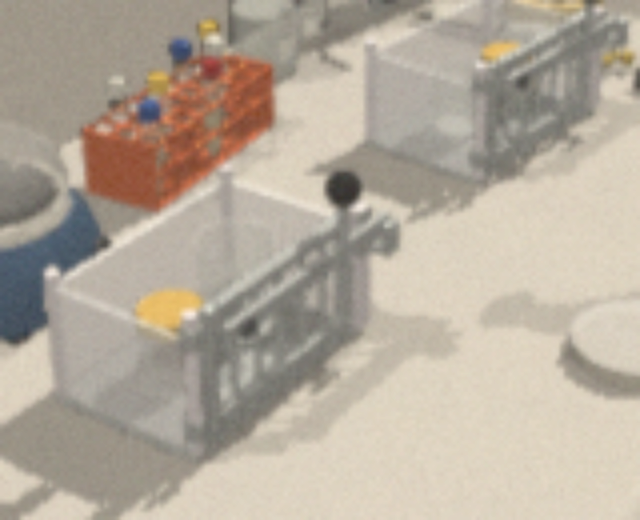

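The bar lies level in the bracket at (385,237). The knob at (343,188) is at its level height and its home position, and it looks just like the other bay.

```bash
python3 -c "
from workcell import r
print(r.close_job())"
```

```text
the job is handed in; nothing more can be done
None
```

The left bay's gate is shut, its drop bar lies level in the catch, the other bay was not touched, and I've handed the job in (about 8.5 s used of the 32 s limit).

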